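# Unhook the ledge bracket from the pump module

### The job

On the front of the white pump module hang two keyhole plates, each on one screw. Take off only the one with the ledge at its foot: lift it until the wide part of its keyhole is over the screw head, pull it straight off, and stand it upright on its ledge about the middle of the dark mat, setting it down without dropping it. Leave the flat plate hanging as it is.

Things in the scene. Friction and masses are not known exactly. Their poses are not given: they have to be found in the camera images.
- bracket_grip (a point): Ledge bracket, bare steel, 350 g: mid-point of its grip fin (14 mm thick in y, 50 long in x, 40 high), pinched from above. +x out of its front, +z up. 84 mm wide plate, 5 thick, back face 32 mm behind this point, top edge 2 mm below it; underside 116 mm below. Foot ledge reaches 66 mm out from the back face, centred below this point. May hang leaning a few degrees.
- cover_grip (a point): Same point on the flat plate, which has the same plate, fin and keyhole but no ledge; hangs 150 mm beside the bracket, on either side. Keyhole of both: slot 14 mm wide above, round hole 38 mm wide below. Hung, the screw is at the slot's top, 36 mm below this point, and the wide hole's centre 35 mm below the screw: lift 35 mm (10 either way) to clear the head.
- module: White fixed pump module, 90 mm deep (x), 300 wide (y), 160 high. Origin: centre of its underside; +x points out of its front face (away from the robot), +z up. Front face at x = 45 mm, with two dark steel screws at y = +75 and -75 mm, 130 mm up: shank 8 mm thick, head 18 mm across, the head's front 14 mm out from the face.
- mat_top (a point): Centre of the top surface of the fixed dark rubber mat with two green edges, 180 mm (x) by 220 mm (y), 4 mm thick, lying flat on the table beyond the module's front. z up.

How it is judged:
On the way, in this order (a step that is already met when the one before it is completed fails the run):
1. the bracket is lifted by 20 mm or more while still at the module's face (z of bracket_grip in the frame of module above 0.186 m and x of bracket_grip in the frame of module below 0.095 m), for 0.05 s.
2. the bracket is pulled off, clear of the screw head (x of bracket_grip in the frame of module above 0.105 m), for 0.05 s.
At the end, for the whole second after the job is handed in: The bracket stands upright (within 10 degrees) and at rest on its ledge on the mat, its grip fin's centre within 50 mm (mat x) and 65 mm (mat y) of the mat's centre, and the flat plate still hangs within 25 mm of where it was (x of bracket_grip in the frame of mat_top between -0.05 and 0.05 m and y of bracket_grip in the frame of mat_top between -0.065 and 0.065 m and z of bracket_grip in the frame of mat_top between 0.106 and 0.126 m and angle between bracket_grip's own z axis and vertical below 0.17 rad and linear speed of bracket below 0.02 m/s and distance of cover_grip from where it was at the start of the episode below 0.025 m); the robot touches nothing.
It fails at once if the flat plate is pushed or lifted from its place (over 25 mm) (distance of cover_grip from where it was at the start of the episode above 0.025 m).
It fails at once if the bracket is dropped: off its screw, let go of with its foot more than 25 mm above the mat (x of bracket_grip in the frame of module above 0.11 m and z of bracket_grip in the frame of mat_top above 0.141 m and contact force between the fingers and bracket below 0.05 N).
It also fails if it takes over 34 s, if anything falls off the work surface, if the arm or the gripper's body presses on something with over 40 N, if the wrist force passes 120 N, or if a joint passes its speed limit or range.

### The arm

A 6-joint arm with a two-finger parallel gripper is mounted at the origin on the work surface. World frame = base frame: x ahead of the robot, y to its left, z up, the work surface at z = 0. Lengths are in m, angles in rad, forces in N, time in s.
With the tool pointing down it reaches from about 0.4 to 0.925 m from the base axis. Payload 12.5 kg.
Tool frame: the origin (TCP) lies midway between the tips of the shut fingers; the grasp point (between the pads) lies 19 mm behind it (ctrl.pinch_z is the distance from the TCP to the grasp point, in m); y points along the fingers, x is the direction in which the jaws open and shut, and the axes are right-handed (so a half turn about y gives the same grasp; the last joint's range is limited). The gripper opens to 95 mm and grips with 3 to 60 N. Pads are 20 mm wide; open, the fingers measure 119 mm over their backs; the gripper's body (75 mm by 180 mm) begins 59 mm behind the grasp point.
Start: joints at [-1.422, 0.491, 1.559, -0, 1.092, -0.106], TCP at [0.158, -0.605, 0.215] pointing down, gripper open.
Joint ranges: [-3.1, 3.1], [-0.84, 2.19], [0.05, 2.79], [-1.13, 4.28], [0.06, 2.93], [-2.69, 2.69]. Speed limits (rad/s): [2.22, 2.22, 2.79, 3.14, 3.14, 3.14].

### API

Orientations are given as a 3x3 rotation matrix whose columns are the frame's x, y, z axes.
In Python, from plant import ctrl gives the robot as it stands.
- The arm moves only by the tool move_arm, never from a script. Its argument "targets" is one flat list of numbers, 4 for each row, row after row: the shift along the tool's x, y, z in mm, then the turn about the tool's y in rad. A call has 1 to 10 rows; each row is the pose to reach, as a shift and turn from the pose commanded when the call began, along the tool's axes at that moment; what a row does not reach only later rows make up. A row lasts 1/8 s, in which the tool goes at most 62.5 mm and 10.7 degrees, less where a joint would pass 70% of its speed; a pose out of reach is approached as far as the arm can. A call with a gripper value outside its range is refused whole. "fingers" is the closure, from 0 (fully open) to 1 (shut), set as the call begins (left out, the last holds). The fingers move at their own pace and stop on an object; "newtons" is the grip in N (left out, the last holds). Time passes only in rows, so rows that repeat a pose let the fingers close. It gives the time, the measured TCP pose, the force and the opening at its end, in the units of the state.
- ctrl.get_obs(): the state, without advancing time (a new reading comes with each control period).
- ctrl.camera(name): name is "side" or "top" or "wrist"; returns a dict with "frame" (400x640x3 uint8, red, green, blue), "depth" (400x640 float32, m along the optical axis (not along the pixel's ray), 0 where there is no reading), "fovy" (degrees; the focal length in pixels is half the picture's height over the tangent of half this angle, whatever the lens; pixels are square), "cx", "cy" (the principal point, pixels), "origin" and "orientation" of the camera in the world. Camera axes: x right, y down, z forward; pixel columns grow to the right and rows downward; lengths in m; the calibration is good to about 2 mm. A picture is of the moment at which its call begins.
- ctrl.sign_off(): hands the job in, once; it reports no verdict.
The state is a dict: "time": time; "qpos": joint angles; "qvel": joint speeds; "tau": joint torques, N m; "position": TCP position; "tool_rot": TCP orientation; "force": force on the tool from outside, world axes, zero at the start; "ft_torque": the same for the moment, N m; "width": finger opening in m.
Only numpy, scipy, OpenCV 4.12 (cv2) and the standard library are available. Lean on these libraries where they do the work, as an engineer would, in place of code of your own. Each camera call takes 0.05 s, during which the arm holds its last target.

## Working session

There is one attempt and no reset: what is moved stays moved. The work goes in short steps, Python scripts to look and compute and a tool call to move; the robot and the scene stay as the last step left them, time stands still between calls to the robot, and variables do not carry over. Pictures are saved under pics/ and viewed, and the job is handed in when it is done.

Besides the shell and the picture viewer there is one more tool, called as name(argument=value, ...) on one line, values as JSON. move_arm: Moves the arm, as the interface text tells. Its arguments: {"type":"object","properties":{"targets":{"type":"array","items":{"type":"number"}},"fingers":{"type":"number"},"newtons":{"type":"number"}},"required":["targets"]}

```bash
ls; mkdir -p pics
cat > h.py <<'E'
import numpy as np,cv2
from plant import ctrl
def snap(n,f):
    c=ctrl.camera(n); np.savez('%s.npz'%f,**{k:np.array(v) for k,v in c.items()})
    cv2.imwrite('pics/%s.png'%f,c['frame'][:,:,::-1]); return c
def load(f): return dict(np.load('%s.npz'%f))
def pt(c,u,v,d=None):
    h,w=c['depth'].shape
    f=h/2/np.tan(np.radians(float(c['fovy']))/2)
    if d is None:
        p=c['depth'][int(v)-1:int(v)+2,int(u)-1:int(u)+2]; p=p[p>0]; d=np.median(p) if len(p) else np.nan
    return np.array(c['origin'])+np.array(c['orientation'])@np.array([(u-c['cx'])/f*d,(v-c['cy'])/f*d,d])
def cloud(c):
    h,w=c['depth'].shape
    f=h/2/np.tan(np.radians(float(c['fovy']))/2)
    v,u=np.mgrid[:h,:w]; d=c['depth']
    P=np.stack([(u-c['cx'])/f*d,(v-c['cy'])/f*d,d],-1)@np.array(c['orientation']).T+np.array(c['origin'])
    P[d==0]=np.nan
    return P
E
python3 - <<'E'
from h import *
np.set_printoptions(precision=4,suppress=True)
print(ctrl.get_obs())
for n in('side','top','wrist'):
    c=snap(n,n+'0'); print(n,c['fovy'],c['cx'],c['cy'],c['origin'],c['orientation'])
E
```

```text
pics
{'time': 0.0, 'qpos': array([-1.4216,  0.4915,  1.5594, -0.    ,  1.0917, -0.1056]), 'qvel': array([-0.0009,  0.0017,  0.0003, -0.0015, -0.0025,  0.0003]), 'tau': array([ -0.0013, -61.2649, -25.8183,   0.0692,   0.0482,  -0.0001]), 'position': array([ 0.1575, -0.6046,  0.2141]), 'tool_rot': array([[ 0.2521, -0.0002,  0.9677],
       [-0.9677,  0.0011,  0.2521],
       [-0.0011, -1.    ,  0.0001]]), 'force': array([-0.2552,  0.6548,  0.2041]), 'ft_torque': array([ 0.0058,  0.0482, -0.0259]), 'width': 0.09529677473034345}
side 45.907692261835635 316.97014024818077 199.89965111010216 [0.4345 0.2154 0.7849] [[-0.8628 -0.4801  0.1582]
 [-0.5055  0.8217 -0.2631]
 [-0.0037 -0.307  -0.9517]]
top 52.63445340609979 321.1184659064708 197.80520766206604 [0.4685 0.0121 0.7544] [[ 0.0218 -0.9935  0.1119]
 [-0.9998 -0.0218  0.0011]
 [ 0.0014 -0.1119 -0.9937]]
wrist 58.61494803470375 321.34504905180984 198.37267604852627 [ 0.237  -0.5842  0.3848] [[ 0.2539 -0.9253 -0.2816]
 [-0.9672 -0.2431 -0.0733]
 [-0.0006  0.291  -0.9567]]
```

View pictures.

View pics/side0.png

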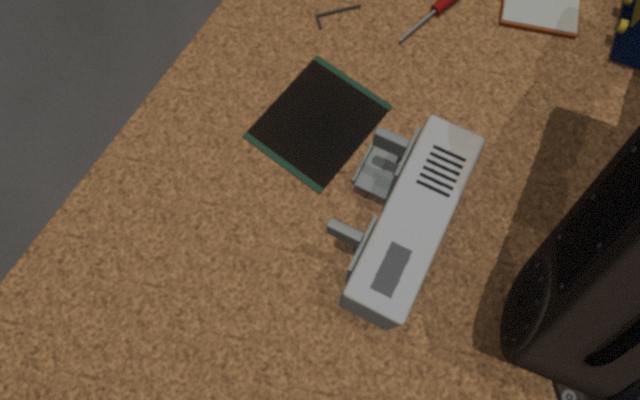

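View pics/top0.png

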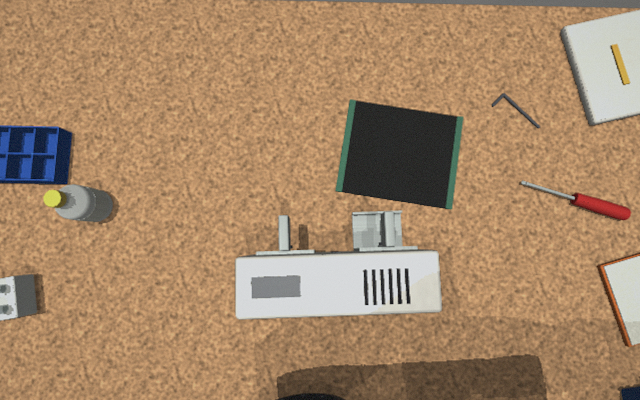

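View pics/wrist0.png

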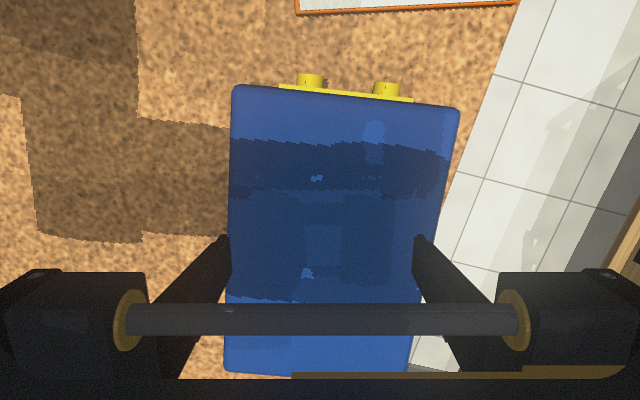

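Run:
```python
from h import *
np.set_printoptions(precision=4,suppress=True)
c=load('top0');P=cloud(c)
for n,u,v in [('modTL',238,260),('modTR',437,255),('modBR',438,310),('modBL',240,315),('fin cov far',284,218),('fin cov near',285,245),('fin br far',389,214),('fin br near',391,243),('ledge',365,230),('ledge',359,217),('mat',400,150),('table',300,100)]:
    print(n,pt(c,u,v))
img=c['frame'][180:330,220:460,::-1]
cv2.imwrite('pics/top0c.png',cv2.resize(img,None,fx=3.3,fy=3.3,interpolation=cv2.INTER_CUBIC))
w=load('wrist0')
for u,v in[(320,150),(320,200),(310,85),(320,260)]: print('w',pt(w,u,v))
s=load('side0')
img=s['frame'][100:340,310:500,::-1]
cv2.imwrite('pics/side0c.png',cv2.resize(img,None,fx=2.5,fy=2.5,interpolation=cv2.INTER_CUBIC))
```

```text
modTL [0.4418 0.1317 0.1594]
modTR [ 0.4553 -0.1585  0.1576]
modBR [ 0.3769 -0.1589  0.1583]
modBL [0.3641 0.1252 0.1603]
fin cov far [0.5028 0.0644 0.1853]
fin cov near [0.4651 0.0617 0.1857]
fin br far [ 0.5117 -0.0835  0.1851]
fin br near [ 0.4711 -0.0864  0.1851]
ledge [ 0.493  -0.0641  0.0546]
ledge [ 0.5153 -0.0535  0.0537]
mat [ 0.6476 -0.1346  0.0028]
table [ 0.7425  0.0578 -0.0001]
w [ 0.1977 -0.5934  0.1353]
w [ 0.1622 -0.6027  0.1354]
w [ 0.2385 -0.5734  0.0579]
w [ 0.1153 -0.6149  0.1355]
```

View pics/top0c.png

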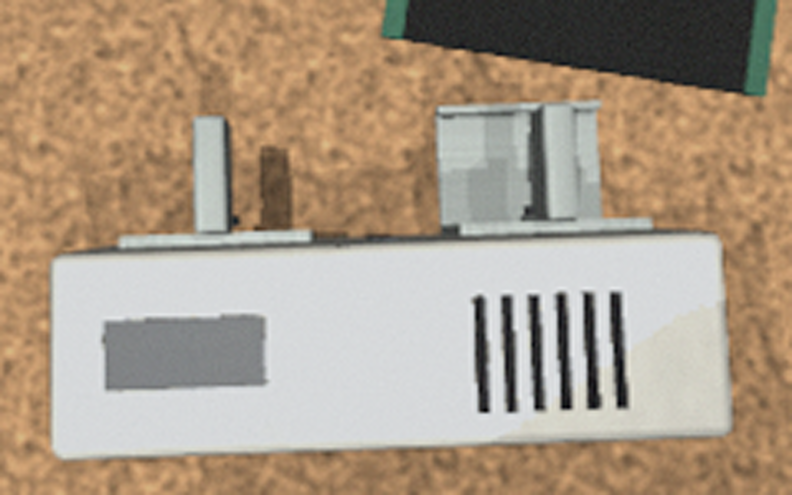

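View pics/side0c.png

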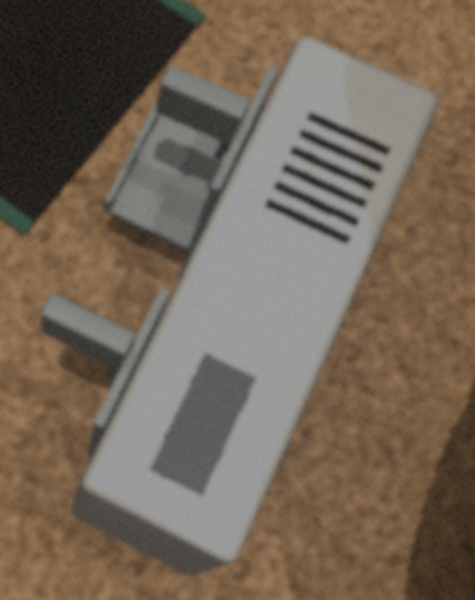

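Run:
```python
from h import *
np.set_printoptions(precision=4,suppress=True)
c=load('top0');P=cloud(c);H=P[...,2]
def reg(u0,u1,v0,v1,z0,z1):
    p=P[v0:v1,u0:u1].reshape(-1,3); return p[(p[:,2]>z0)&(p[:,2]<z1)]
m=reg(225,450,240,325,.15,.17)
r=cv2.minAreaRect((m[:,:2]*1000).astype(np.float32)); print('module',r,len(m))
for n,a in [('cov',(270,300,205,250)),('br',(375,410,205,250))]:
    f=reg(*a,.178,.2); r=cv2.minAreaRect((f[:,:2]*1000).astype(np.float32)); print(n,r,len(f)); print(cv2.boxPoints(r)); 
    # tilt of fin top: fit plane
    A=np.c_[f[:,:2],np.ones(len(f))]; k=np.linalg.lstsq(A,f[:,2],rcond=None)[0]; print('plane',k, f.mean(0))
l=reg(340,410,205,250,.04,.07); A=np.c_[l[:,:2],np.ones(len(l))]; print('ledge plane',np.linalg.lstsq(A,l[:,2],rcond=None)[0],l.mean(0),l.min(0),l.max(0),len(l))
# mat
hsv=cv2.cvtColor(c['frame'],cv2.COLOR_RGB2HSV)
mk=((hsv[...,2]<60)|((hsv[...,0]>70)&(hsv[...,0]<90)&(hsv[...,1]>80))).astype(np.uint8); mk[:90]=0;mk[215:]=0;mk[:,:325]=0;mk[:,475:]=0
mk=cv2.morphologyEx(mk,cv2.MORPH_OPEN,np.ones((3,3)))
q=P[mk>0]; q=q[abs(q[:,2])<.012]; r=cv2.minAreaRect((q[:,:2]*1000).astype(np.float32)); print('mat',r,np.median(q[:,2]));print(cv2.boxPoints(r))
s=load('side0');P=cloud(s)
p=P[100:330,310:500].reshape(-1,3);f=p[(p[:,2]>.178)&(p[:,2]<.2)]
for g in (f[f[:,1]>0],f[f[:,1]<0]): print('side fin',cv2.minAreaRect((g[:,:2]*1000).astype(np.float32)),g.mean(0))
m=p[(p[:,2]>.152)&(p[:,2]<.17)&(p[:,0]<.46)];print('side mod',cv2.minAreaRect((m[:,:2]*1000).astype(np.float32)))
```

```text
module ((420.70391845703125, -13.826263427734375), (110.97445678710938, 300.6116943359375), 3.1377992630004883) 13256
cov ((483.2989807128906, 64.24158477783203), (47.84200668334961, 13.622574806213379), 2.1893067359924316) 351
[[459.1353  70.1341]
 [459.6556  56.5215]
 [507.4627  58.3491]
 [506.9423  71.9617]]
plane [-0.0175  0.0432  0.1907] [0.4829 0.0644 0.185 ]
br ((491.6033020019531, -84.69960021972656), (49.4191780090332, 14.059350967407227), 2.855483293533325) 370
[[466.5742 -78.9096]
 [467.2746 -92.9515]
 [516.6324 -90.4896]
 [515.932  -76.4477]]
plane [-0.0109 -0.1025  0.1811] [ 0.4916 -0.0842  0.1844]
ledge plane [ 0.0762 -0.002   0.018 ] [ 0.4958 -0.077   0.0559] [ 0.4602 -0.1281  0.0484] [ 0.5278 -0.0412  0.07  ] 1255
mat ((641.0476684570312, -133.546142578125), (218.30979919433594, 178.9872589111328), 82.11227416992188) 0.003636393741043742
[[ 537.4212 -229.3869]
 [ 714.715  -253.9497]
 [ 744.6741  -37.7054]
 [ 567.3803  -13.1425]]
side fin ((483.5086975097656, 65.51353454589844), (49.908042907714844, 14.498416900634766), 2.7913036346435547) [0.4831 0.0662 0.1847]
side fin ((492.2394714355469, -83.97297668457031), (49.8700065612793, 15.019150733947754), 2.344909191131592) [ 0.4917 -0.0828  0.184 ]
side mod ((415.1043701171875, -12.98492431640625), (98.73272705078125, 299.2353515625), 3.1868910789489746)
```

move_arm(targets=[0,-40,0,0,-60,-40,65,0.03,-110,-40,119,0.06,-160,-40,173,0.09,-210,-40,227,0.12,-260,-40,281,0.15,-310,-40,335,0.18,-360,-40,390,0.208,-420,-40,455,0.208,-420,-40,455,0.208], fingers=0)

```text
time: 1.4
position: [0.4621, -0.1295, 0.2547]
tool_rot: [[0.047, 0.0, 0.999], [-0.999, -0.0, 0.047], [0.0, -1.0, 0.0]]
force: [0.9, -1.7, -0.5]
width: 0.0951
```

Run:
```python
from h import *
np.set_printoptions(precision=4,suppress=True)
o=ctrl.get_obs();print(o['time'],o['position'],o['tool_rot'],o['force'])
c=snap('wrist','wrist1')
```

```text
1.4 [ 0.4621 -0.1295  0.2547] [[ 0.0467  0.0003  0.9989]
 [-0.9989 -0.0002  0.0467]
 [ 0.0003 -1.      0.0003]] [ 0.8575 -1.6636 -0.4919]
```

move_arm(targets=[0,0,0,0,0,0,0,0])

```text
time: 1.7
position: [0.4609, -0.132, 0.2545]
tool_rot: [[0.046, -0.0, 0.999], [-0.999, -0.0, 0.046], [0.0, -1.0, -0.0]]
force: [-0.5, -0.2, 0.8]
width: 0.0948
```

Run:
```python
from h import *
np.set_printoptions(precision=4,suppress=True)
o=ctrl.get_obs();print(o['time'],o['position'],o['tool_rot'],o['force'],o['qvel'])
c=snap('wrist','wrist2')
```

```text
1.7 [ 0.4609 -0.132   0.2545] [[ 0.0462 -0.0004  0.9989]
 [-0.9989 -0.0001  0.0462]
 [ 0.0001 -1.     -0.0004]] [-0.5416 -0.1987  0.8364] [-0.0209 -0.0018 -0.0003  0.0014  0.      0.0022]
```

View pics/wrist2.png

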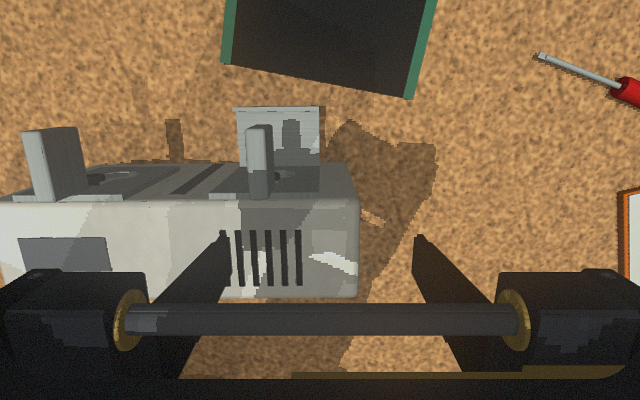

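The wrist view shows the bracket's fin at about (259,130–195), with its ledge at (236–322, 108–165). The flat plate's fin is at (50,165) and the mat is ahead. I'll measure from here.

```bash
python3 - <<'E'
from h import *
np.set_printoptions(precision=4,suppress=True)
c=load('wrist2');P=cloud(c)
p=P[90:210,225:335].reshape(-1,3)
f=p[(p[:,2]>.180)&(p[:,2]<.2)]; r=cv2.minAreaRect((f[:,:2]*1000).astype(np.float32)); print('fin top',r,f.mean(0),len(f));print(cv2.boxPoints(r))
# roll: plate front / ledge
for n,u,v in [('ledge L',242,125),('ledge R',315,125),('ledge lipL',238,108),('lipR',321,107),('fin bot face',265,190),('fin top far L',250,128),('R',270,128)]: print(n,pt(c,u,v))
# fin side lean: points of fin left face over z
fs=p[(p[:,2]>.145)&(p[:,2]<.187)&(p[:,0]>.468)]
for z in np.arange(.147,.187,.005):
    q=fs[abs(fs[:,2]-z)<.0025]; 
    if len(q)>3: print(round(z,3),len(q),np.percentile(q[:,1],[5,50,95]),np.percentile(q[:,0],[5,95]))
E
python3 - <<'E'
import cv2
i=cv2.imread('pics/wrist2.png')[90:220,200:350];cv2.imwrite('pics/w2c.png',cv2.resize(i,None,fx=4.5,fy=4.5,interpolation=cv2.INTER_CUBIC))
E
```

```text
fin top ((491.8803405761719, -86.45783233642578), (49.34766387939453, 14.414871215820312), 3.2851407527923584) [ 0.4928 -0.087   0.1855] 1509
[[466.834  -80.6762]
 [467.6601 -95.0674]
 [516.9266 -92.2395]
 [516.1006 -77.8483]]
ledge L [ 0.5048 -0.0494  0.0556]
ledge R [ 0.5084 -0.1238  0.0552]
ledge lipL [ 0.5223 -0.0487  0.0688]
lipR [ 0.524  -0.1292  0.0007]
fin bot face [ 0.4743 -0.0925  0.1856]
fin top far L [ 0.5163 -0.082   0.183 ]
R [ 0.5142 -0.092   0.1581]
0.147 38 [-0.1288 -0.0931 -0.0821] [0.4681 0.5161]
0.152 73 [-0.127  -0.0936 -0.092 ] [0.4681 0.5143]
0.157 100 [-0.1265 -0.0937 -0.0839] [0.4681 0.5161]
0.162 86 [-0.128  -0.0937 -0.0922] [0.4681 0.5135]
0.167 89 [-0.1238 -0.0931 -0.0834] [0.4684 0.5165]
0.172 72 [-0.0946 -0.0934 -0.0919] [0.4716 0.5153]
0.177 88 [-0.0947 -0.0929 -0.0838] [0.472  0.5165]
0.182 204 [-0.0944 -0.0921 -0.0791] [0.4733 0.5164]
0.187 1230 [-0.0927 -0.0865 -0.0806] [0.4705 0.5139]
```

View pics/w2c.png

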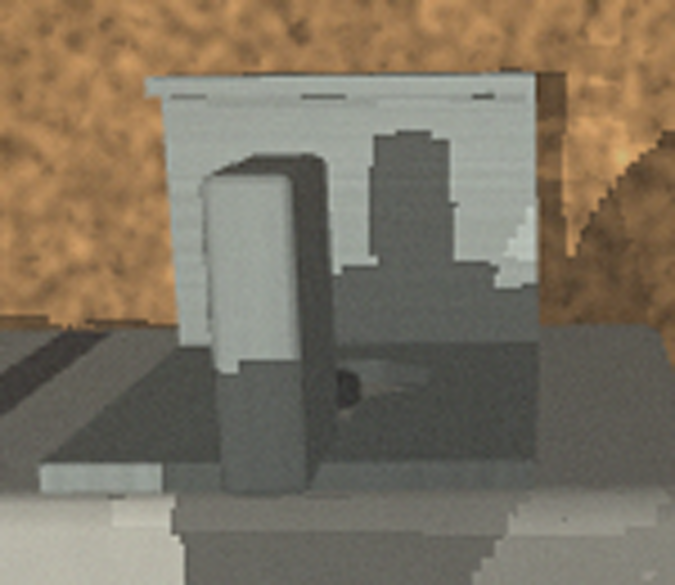

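move_arm(targets=[-25,0,17,0,-45,0,33,0,-45,0,33,0,-45,25,33,0,-45,50,33,0,-45,75,33,0,-45,95,33,0,-45,105,33,0,-45,105,33,0])

```text
time: 2.88
position: [0.4918, -0.0857, 0.1495]
tool_rot: [[0.046, -0.001, 0.999], [-0.999, 0.0, 0.046], [-0.0, -1.0, -0.001]]
force: [-0.3, 0.1, -0.0]
width: 0.0953
```

Run:
```python
from h import *
np.set_printoptions(precision=4,suppress=True)
c=snap('wrist','wrist3')
o=ctrl.get_obs();print(o['time'],o['position'],o['force'])
```

```text
2.925 [ 0.4921 -0.0856  0.15  ] [ 0.2019 -0.4555 -0.4184]
```

View pics/wrist3.png

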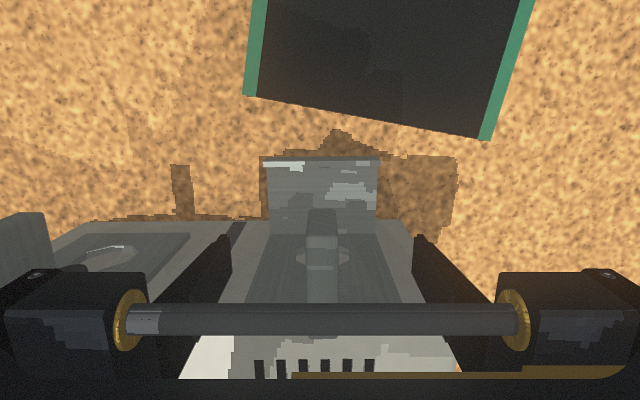

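The fin at (322,240) is centred between the fingers at (223 and 420), so I'll close on it.

move_arm(targets=[0,0,0,0,0,0,0,0,0,0,0,0,0,0,0,0,0,0,0,0,0,0,0,0,0,0,0,0,0,0,0,0], fingers=1, newtons=35)

```text
time: 3.92
position: [0.4922, -0.0849, 0.1496]
tool_rot: [[0.047, 0.0, 0.999], [-0.999, -0.0, 0.047], [0.0, -1.0, -0.0]]
force: [0.6, 0.3, 0.1]
width: 0.0199
```

move_arm(targets=[0,0,0,0,0,0,0,0,0,0,0,0])

```text
time: 4.3
position: [0.4924, -0.085, 0.1497]
tool_rot: [[0.047, 0.0, 0.999], [-0.999, -0.0, 0.047], [0.0, -1.0, 0.0]]
force: [2.2, -1.8, -0.2]
width: 0.0137
```

Closed on 13.7 mm, which matches the 14 mm fin. Now a 36 mm lift.

move_arm(targets=[0,-6,0,0,0,-12,0,0,0,-18,0,0,0,-24,0,0,0,-30,0,0,0,-36,0,0,0,-36,0,0,0,-36,0,0])

```text
time: 5.3
position: [0.4922, -0.0849, 0.1856]
tool_rot: [[0.047, 0.0, 0.999], [-0.999, -0.0, 0.047], [0.0, -1.0, 0.0]]
force: [2.6, -0.4, -3.5]
width: 0.014
```

Run:
```python
from h import *
np.set_printoptions(precision=4,suppress=True)
c=snap('wrist','wrist4');s=snap('side','side4')
cv2.imwrite('pics/w4.png',np.hstack([cv2.resize(c['frame'][150:320,180:460],(400,243)),cv2.resize(s['frame'][80:340,300:500],(187,243))])[:,:,::-1])
o=ctrl.get_obs();print(o['time'],o['position'],o['force'],o['ft_torque'],o['width'])
```

```text
5.4 [ 0.4922 -0.0849  0.1855] [ 1.7807 -0.0091 -2.5924] [ 0.0062 -0.5389  0.0728] 0.014015547206104784
```

View pics/wrist4.png

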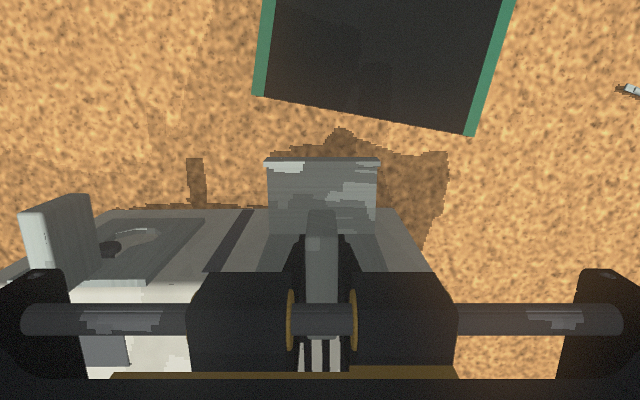

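View pics/side4.png

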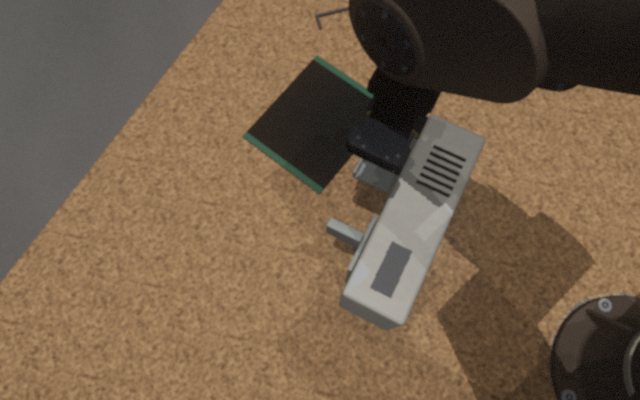

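The bracket rose with the gripper: it sits at the same image place at (320,200), the force reads its weight, and the flat plate hasn't changed. I'll pull it out slowly.

move_arm(targets=[0,0,3,0,0,0,6,0,0,0,9,0,0,0,12,0,0,0,15,0,0,0,18,0,0,0,18,0])

```text
time: 6.28
position: [0.5103, -0.084, 0.1856]
tool_rot: [[0.047, 0.0, 0.999], [-0.999, -0.0, 0.047], [0.0, -1.0, 0.0]]
force: [-0.4, 1.0, -4.2]
width: 0.0139
```

move_arm(targets=[0,0,6,0,0,0,12,0,0,0,18,0,0,0,26,0,0,0,34,0,0,0,34,0])

```text
time: 7.02
position: [0.5446, -0.0824, 0.1855]
tool_rot: [[0.047, 0.0, 0.999], [-0.999, -0.0, 0.047], [0.0, -1.0, 0.0]]
force: [-0.1, 1.1, -4.2]
width: 0.0138
```

Run:
```python
from h import *
np.set_printoptions(precision=4,suppress=True)
c=snap('wrist','wrist5');s=snap('top','top5')
o=ctrl.get_obs();print(o['time'],o['position'],o['force'],o['ft_torque'],o['width'])
```

```text
7.125 [ 0.544  -0.0824  0.1855] [-0.5616  0.2206 -4.2733] [ 0.0534 -0.004   0.0521] 0.013872382633688528
```

View pics/wrist5.png

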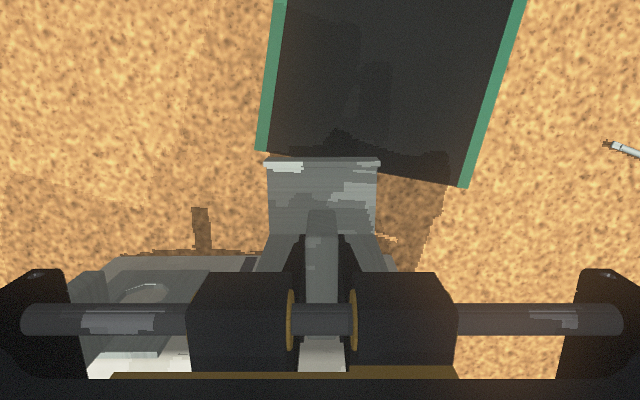

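View pics/top5.png

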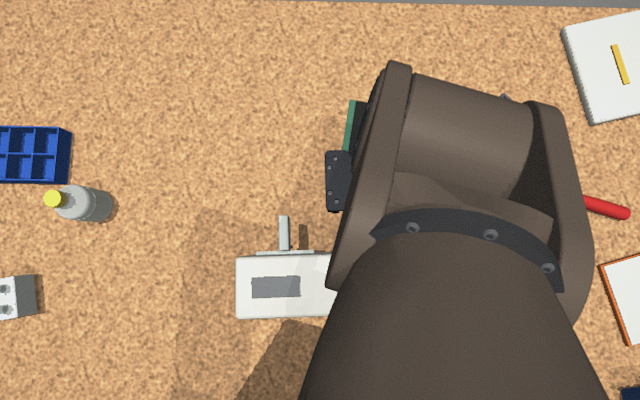

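move_arm(targets=[15,0,25,0,30,0,50,0,45,0,75,0,55,0,94,0,55,18,94,0,55,36,94,0,55,54,94,0,55,66,94,0,55,72,94,0,55,72,94,0])

```text
time: 8.38
position: [0.6405, -0.133, 0.1134]
tool_rot: [[0.047, -0.0, 0.999], [-0.999, 0.0, 0.047], [-0.0, -1.0, -0.0]]
force: [0.5, -0.8, -3.2]
width: 0.0138
```

Run:
```python
from h import *
np.set_printoptions(precision=4,suppress=True)
c=snap('wrist','wrist6');s=snap('side','side6')
o=ctrl.get_obs();print(o['time'],o['position'],o['force'],o['ft_torque'],o['width'])
for u,v in [(300,180),(320,180),(345,180),(272,158),(370,158),(300,100),(340,100),(322,225),(322,245)]: print(u,v,pt(c,u,v))
```

```text
8.475 [ 0.6408 -0.1331  0.1141] [-0.2888 -0.7887 -4.8533] [ 0.0057 -0.0369  0.0561] 0.014097507256506032
300 180 [ 0.6559 -0.1163  0.0189]
320 180 [ 0.6567 -0.1316  0.0192]
345 180 [ 0.6576 -0.1507  0.0191]
272 158 [ 0.6717 -0.0946  0.0177]
370 158 [ 0.6754 -0.1684  0.0187]
300 100 [ 0.7145 -0.1137  0.0047]
340 100 [ 0.716  -0.1439  0.0046]
322 225 [ 0.6648 -0.1325  0.1348]
322 245 [ 0.6615 -0.1326  0.1491]
```

View pics/wrist6.png

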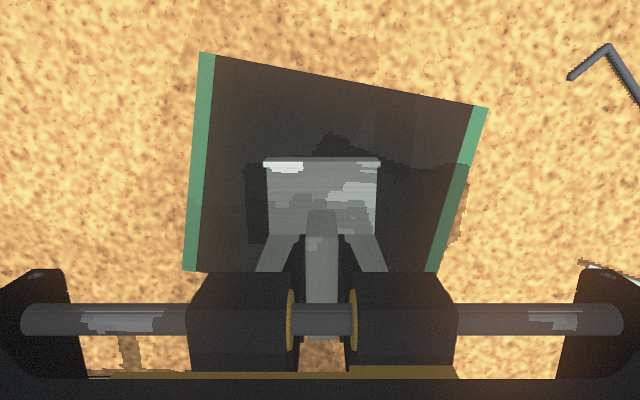

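View pics/side6.png

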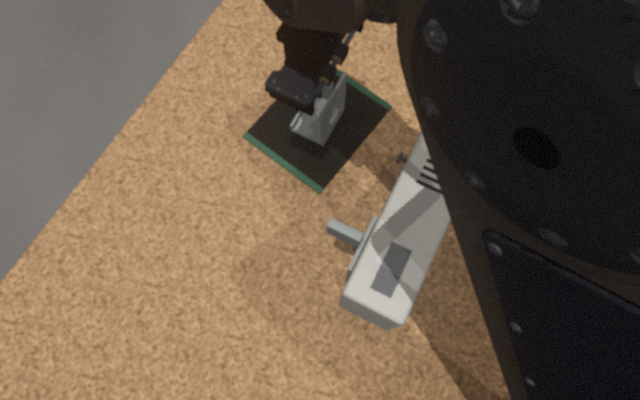

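The bracket is over the mat centre. The ledge top is at z≈19 mm, so its underside is about 10 mm above the mat. I'll creep down.

move_arm(targets=[0,2,0,0,0,4,0,0,0,6,0,0,0,7,0,0,0,8,0,0,0,8.5,0,0,0,8.5,0,0])

```text
time: 9.35
position: [0.6406, -0.133, 0.1051]
tool_rot: [[0.047, 0.0, 0.999], [-0.999, -0.0, 0.047], [0.0, -1.0, -0.0]]
force: [-0.2, -0.1, -4.1]
width: 0.0139
```

move_arm(targets=[0,0.5,0,0,0,1,0,0,0,1,0,0])

```text
time: 9.72
position: [0.6406, -0.1331, 0.105]
tool_rot: [[0.047, 0.001, 0.999], [-0.999, -0.0, 0.047], [0.0, -1.0, 0.001]]
force: [-3.3, 0.7, 4.3]
width: 0.0144
```

Contact: the vertical force went from −4 N to +4 N. I'll ease the grip, then open.

move_arm(targets=[0,0,0,0,0,0,0,0], newtons=4)

```text
time: 9.98
position: [0.6407, -0.133, 0.1046]
tool_rot: [[0.047, 0.001, 0.999], [-0.999, -0.0, 0.047], [0.0, -1.0, 0.001]]
force: [-3.9, 0.5, 5.0]
width: 0.0137
```

move_arm(targets=[0,0,0,0,0,0,0,0,0,0,0,0,0,0,0,0,0,0,0,0,0,0,0,0], fingers=0.5)

```text
time: 10.72
position: [0.6406, -0.133, 0.1041]
tool_rot: [[0.047, 0.0, 0.999], [-0.999, -0.0, 0.047], [0.0, -1.0, -0.0]]
force: [-0.2, 0.6, 0.0]
width: 0.0472
```

Run:
```python
from h import *
np.set_printoptions(precision=4,suppress=True)
c=snap('wrist','wrist7')
o=ctrl.get_obs();print(o['time'],o['position'],o['force'],o['ft_torque'],o['width'])
```

```text
10.775 [ 0.6406 -0.133   0.1041] [-0.1482  0.5163  0.51  ] [0.0575 0.0383 0.0282] 0.04737637502390978
```

View pics/wrist7.png

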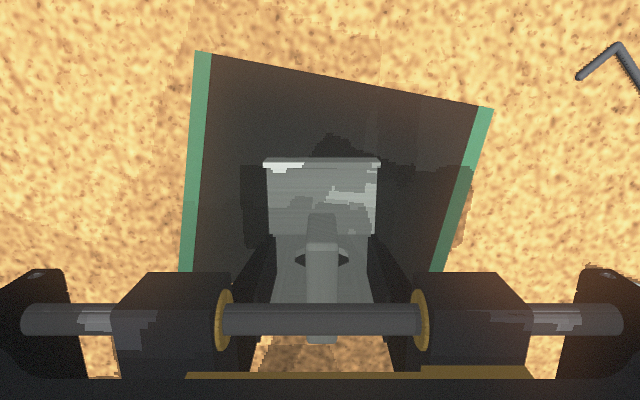

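The bracket stands free, with its fin at (321,270) centred between the opened fingers. I'll open fully, rise, and back away along −x for a clear view. The arm stays high.

move_arm(targets=[0,-20,0,0,0,-45,0,0,0,-75,0,0,0,-110,0,0,0,-150,0,0,0,-150,-40,0,0,-150,-80,0,0,-150,-120,0,0,-150,-120,0], fingers=0)

```text
time: 11.9
position: [0.519, -0.1386, 0.2549]
tool_rot: [[0.046, 0.0, 0.999], [-0.999, -0.0, 0.046], [0.0, -1.0, 0.0]]
force: [1.0, 0.5, -0.0]
width: 0.0952
```

Run:
```python
from h import *
np.set_printoptions(precision=4,suppress=True)
c=snap('wrist','wrist8');s=snap('side','side8')
o=ctrl.get_obs();print(o['time'],o['position'],o['force'],o['width'])
for n,k in (('w',c),('s',s)):
    P=cloud(k).reshape(-1,3)
    f=P[(P[:,2]>.128)&(P[:,2]<.15)&(abs(P[:,0]-.64)<.05)&(abs(P[:,1]+.133)<.06)]
    if len(f)>10: print(n,cv2.minAreaRect((f[:,:2]*1000).astype(np.float32)),f.mean(0),np.percentile(f[:,2],[5,50,95]))
    l=P[(P[:,2]>.006)&(P[:,2]<.014)&(abs(P[:,0]-.65)<.03)&(abs(P[:,1]+.133)<.04)]
    if len(l)>10: print('ledge z',np.median(l[:,2]))
    g=P[(P[:,2]>.178)&(P[:,2]<.2)&(abs(P[:,0]-.483)<.04)&(abs(P[:,1]-.065)<.03)]
    if len(g)>10: print(n,'cover',cv2.minAreaRect((g[:,:2]*1000).astype(np.float32)),g.mean(0))
```

```text
12.0 [ 0.5212 -0.1388  0.2546] [ 0.1283  0.0532 -0.3602] 0.09513386747060619
w ((637.49267578125, -133.4817352294922), (49.765357971191406, 13.940887451171875), 2.275739908218384) [ 0.6383 -0.1335  0.1404] [0.139  0.1404 0.1417]
ledge z 0.010611239880590179
w cover ((483.3267517089844, 62.52002716064453), (49.720638275146484, 15.354388236999512), 3.0179574489593506) [0.4865 0.0607 0.1844]
s ((637.9669189453125, -130.3604736328125), (50.10499954223633, 15.488574028015137), 3.6777725219726562) [ 0.637  -0.1292  0.1373] [0.1295 0.1387 0.1408]
ledge z 0.009388353857618936
s cover ((483.465576171875, 65.66207885742188), (49.94691848754883, 14.236146926879883), 2.970264196395874) [0.4833 0.0662 0.1845]
```

View pics/wrist8.png

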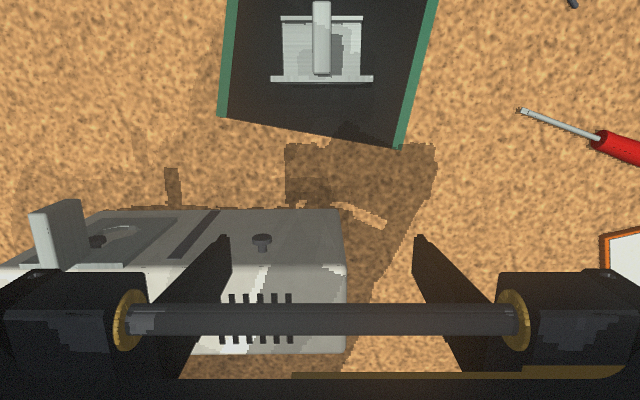

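View pics/side8.png

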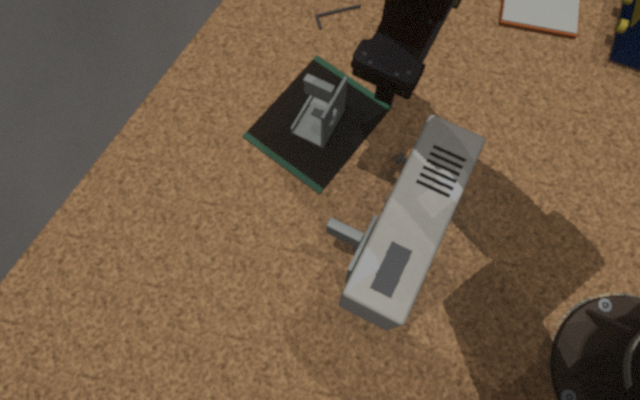

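The bracket stands upright with its fin top at z 0.140 (the sizes given make it 0.140), centred at (0.638, −0.132) against the mat centre (0.641, −0.134). The flat plate is where it was and the arm is clear. Handing in.

```bash
python3 -c "
from plant import ctrl
print(ctrl.sign_off())"
```

```text
the job is handed in; nothing more can be done
None
```

The ledge bracket is off its screw and standing upright on its ledge in the middle of the mat. The job was handed in at about 12 s; sign-off gives no verdict.

- **What I did:** I gripped the bracket's fin at 35 N, lifted it 36 mm and pulled it straight out 52 mm. I then carried it over the mat, lowered it until the force showed contact, eased the grip and opened. The arm then rose clear.
- **Bracket:** The fin's centre is within about 5 mm of the mat's centre. Its top is at z = 0.140 m, which is the height expected for standing upright.
- **Flat plate:** Its fin reads within about 2 mm of its starting position.
- **Gripper:** It is open and in free air, with no load on the force reading.
- **Disagreements:** The wrist and side cameras differed by about 3 mm in y on both fins. On first contact there was a sideways force of 3–4 N, which went away on release.

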